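# Swing out the drip hook and hang the test tile on it

### The arm

A 6-joint arm with a two-finger parallel gripper is mounted at the origin on the work surface; the furniture and walls round the work are solid. World frame = base frame: x ahead of the robot, y to its left, z up, the work surface at z = 0. Lengths are in mm, angles in rad, forces in N, time in s.
With the tool pointing down it reaches from about 350 to 875 mm from the base axis. Payload 4.2 kg.
Tool frame: the origin (TCP) lies at the very end of the fingers, on their centre line; the grasp point (between the pads) lies 19 mm behind it (arm.pinch_z is the distance from the TCP to the grasp point, in mm); x points along the fingers, y is the direction in which the jaws open and shut, and the axes are right-handed (so a half turn about x gives the same grasp; the last joint's range is limited). The gripper opens to 85 mm and grips with 20 to 120 N. Pads are 22 mm wide; open, the fingers measure 114 mm over their backs; the gripper's body (76 mm by 85 mm) begins 54 mm behind the grasp point. The pads swing forward as they close: fully open they stand 13 mm farther back than shut.
Start: joints at [1.467, 0.385, 0.008, 0, -1.194, -0.259], TCP at [221.775, 584.307, 231.312] pointing down, gripper open.
Joint ranges: [-3.14, 3.14], [-1.21, 2.06], [-1.07, 1.41], [-3.16, 2.05], [-2.99, -0.16], [-3.1, 3.1]. Speed limits (rad/s): [2.79, 2.79, 3.14, 3.14, 3.14, 3.14].

### API

Orientations are given as a unit quaternion [x, y, z, w].
In Python, from bench import arm gives the robot as it stands.
- The arm moves only by the tool drive_tool, never from a script. Its argument "motion" is a list of rows, each a list of 4 numbers: the shift along the tool's x, y, z in mm, then the turn about the tool's x in degrees. In form: [[dx, dy, dz, spin], ...]. A call has 1 to 10 rows; each row shifts and turns the commanded pose from where the row before left it, along the tool's axes as they then stand; what a row does not reach is not made up. A row lasts 1/12 s, in which the tool goes at most 41.7 mm and 7.16 degrees, less where a joint would pass 70% of its speed; a pose out of reach is approached as far as the arm can. A call with a gripper value outside its range is refused whole. "grip" is the finger opening in mm, from 0 to 85.4, set as the call begins (left out, the last holds). The fingers move at their own pace and stop on an object; the grip force is fixed at half the most. Time passes only in rows, so rows that do not move let the fingers close. It gives the time, the measured TCP pose, the force and the opening at its end, in the units of the state.
- arm.read_state(): the state, without advancing time (a new reading comes with each control period).
- arm.get_image(name): name is "side" or "top" or "wrist"; returns the picture (480x640x3 uint8, red, green, blue); there is no depth.
- arm.calibration(name): a dict with "K" (3x3 intrinsics, pixels), "eye" and "attitude" of the camera in the world; the wrist camera has in their place "T_tool_cam" (4x4, takes a point from camera to tool coordinates, whose origin is the TCP and whose axes are the tool frame's). Camera axes: x right, y up, looking along -z (the intrinsics and any distortion apply to the point x, -y, -z); pixel columns grow to the right and rows downward; lengths in mm; the calibration is good to about 2 mm. A picture is of the moment at which its call begins: read the wrist's pose just before it. calibration takes no time and is no camera call.
- arm.job_done(): hands the job in, once; it reports no verdict.
The state is a dict: "clock": time; "joints": joint angles; "joint_vel": joint speeds; "joint_efforts": joint torques, N m; "position": TCP position; "ee_rot": TCP orientation; "contact_force": force on the tool from outside, world axes, zero at the start; "wrist_torque": the same for the moment, N m; "gripper_width": finger opening in mm.
Only numpy, scipy, OpenCV 4.12 (cv2) and the standard library are available. Lean on these libraries where they do the work, as an engineer would, in place of code of your own. Each camera call takes 0.05 s, during which the arm holds its last target. There are 200 camera calls.

### The job

Swing the swivel hook of the drip stand round over the amber saucer until its spring plunger clicks into the notch, going by feel because the catch may be set anywhere in that quarter, and without forcing the hook against its stop. Then take the blue glazed test tile and hang it gently by its hole in the low part of the hook, let go of it, and leave the other things where they are.

Things in the scene. Friction and masses are not known exactly. Their poses are not given: they have to be found in the camera images.
- stand: drip stand screwed to the table: round grey foot 80 mm across, 22 mm high at the post, and a steel post 18 mm thick, on whose top the swivel hook turns. Origin on the table on the post's axis, which is also the axis of hook and clamp ring; z up. The hub of the hook is 26 mm across, its top at z = 190 mm
- hook (a joint): angle of the swivel hook, rad, anticlockwise from above: at 0 it points along the stand's -x, at 1.57 along its -y. Starts between -0.25 and 0.35; turn it anticlockwise. Stiff: about 2 to 3 N sideways on the bar 85 mm from the axis moves it; it stays where left. Somewhere from 1.1 to 2.05 the plunger drops into the notch, then within 0.1 rad a lug stops the hook; it cannot turn back
- hook_saddle (a point): middle of the bar at the hook's lowest part, 95 mm from the post's axis, z = 170 mm; the point's -x points outward along the hook, z up. Round steel bar 8 mm thick: leaves the hub at z = 177 mm, sinks to this point, and from 6 mm farther out rises at 19 degrees to a round tip centred 29 mm farther out and 9 mm higher than this point. Nothing stands above the bar
- plunger (a joint): travel of the spring index plunger, m: about 0.0035 while its nose rides on the rim of the index plate (a red band then shows on its stem beside the black knob), 0 when dropped into the notch. Its own spring (6 to 8 N) works it; it need not be touched
- catch_clamp: clamp ring on the post below the hook, with the index plunger on the stand's +y side, out to 90 mm from the axis and up to z = 162 mm. Origin on the table on the post's axis. The ring is set up to 0.42 rad either way, which this pose does not show. The hook's lug meets it 28 mm from the axis: no more than 40 N there, which is 12 N sideways on the bar 85 mm from the axis
- tile_blue: test tile to hang, 75 to 150 g: upright clay plate 50 mm wide (its y), 8 mm thick (its x), 105 mm high, on a foot 44 mm (x) by 50 mm (y), 8 mm high; bare red clay above, blue glaze (9 mm thick) over the lower 58 mm. Origin under the middle of the foot, z up. Both faces are alike, it may hang either way round. Pressed on the hook with more than 12 N it would chip
- tile_blue_hole (a point): centre of the round hole, 17 mm across, through the blue tile's plate along its x axis: 73 mm above its underside, 32 mm below its top edge, midway in its width
- tile_green: another test tile of the same shape and size with green glaze, standing on the table; leave it. Origin under the middle of its foot
- saucer: shallow amber glass saucer, 100 mm across and 12 mm high, loose on the table under the place where the tile is to hang; leave it. Origin under its middle
- slip_tub: brown plastic beaker of slip, 80 mm across and 75 mm high, with a brush standing in it to 124 mm; leave it. Origin under it on the table
Not all that is in view belongs to the job. Leave any yellow look-alike of the tile_blue alone. Several things have the shape of the stand; the one meant has the colours described above.

How it is judged:
By the outcome, as a careful person would: the job done as asked, in the order asked, and still so for the second after the job is handed in, with the robot touching nothing.
It also fails if it takes over 72 s, if anything falls off the work surface, if the arm or the gripper's body presses on something with over 40 N, if the wrist force passes 120 N, or if a joint passes its speed limit or range.

## Working session

There is one attempt and no reset: what is moved stays moved. The work goes in short steps, Python scripts to look and compute and a tool call to move; the robot and the scene stay as the last step left them, time stands still between calls to the robot, and variables do not carry over. Pictures are saved under pics/ and viewed, about 8 in all and at most 12, crops included, and the job is handed in when it is done.

Besides the shell and the picture viewer there is one more tool, called after "Request:" by a JSON object that holds its "api" and its "payload". drive_tool: Moves the arm, as the interface text tells. Its arguments: {"type":"object","properties":{"motion":{"type":"array"},"grip":{"type":"number"}},"required":["motion"]}

```bash
mkdir -p pics; ls; python3 - <<'E'
from bench import arm
import cv2, json
s=arm.read_state(); print(s)
for n in("top","side","wrist"):
    im=arm.get_image(n); cv2.imwrite(f"pics/{n}0.png",im[:,:,::-1]); c=arm.calibration(n); print(n,{k:(v.tolist() if hasattr(v,'tolist') else v) for k,v in c.items()})
print(arm.pinch_z)
E
```

```text
pics
{'clock': 0.0, 'joints': array([ 1.46656950e+00,  3.85568748e-01,  6.60419896e-03, -5.01674314e-04,
       -1.19401856e+00, -2.58599625e-01]), 'joint_vel': array([-0.00069524, -0.0001761 , -0.00109712, -0.00047298,  0.00114244,
        0.00081689]), 'joint_efforts': array([-1.38345647e-03, -3.92285514e+01,  1.88399917e+01,  4.18627292e+00,
       -4.62821452e-03, -4.43983623e-06]), 'position': array([221.59661451, 583.75632477, 230.20537962]), 'ee_rot': array([-0.69538596,  0.12842389,  0.69559545,  0.12685678]), 'contact_force': array([0.1585789 , 0.05443975, 0.77990492]), 'wrist_torque': array([-0.00581364, -0.02942078, -0.0115132 ]), 'gripper_width': 85.51146897617254}
top {'K': [[573.2460492089485, 0.0, 322.5208716372907], [0.0, 573.2460492089485, 236.29483755538467], [0.0, 0.0, 1.0]], 'eye': [-21.214941495182057, 218.99030491434377, 1351.6693754674343], 'attitude': [-0.13062082762050825, 0.16837452774997808, 0.7840579160477136, -0.5829591770266782]}
side {'K': [[471.895443760898, 0.0, 314.71531415933566], [0.0, 471.895443760898, 243.5478958872832], [0.0, 0.0, 1.0]], 'eye': [24.543289064944837, -840.5542065139266, 597.6387174604517], 'attitude': [0.5208721853552893, -0.13677751425477103, -0.2013417339260749, 0.818196543806641]}
wrist {'K': [[417.51895881672436, 0.0, 328.6082216419096], [0.0, 417.51895881672436, 242.1150991934025], [0.0, 0.0, 1.0]], 'T_tool_cam': [[0.00018584840593491588, 0.27915755895834315, -0.960245293004235, -142.7611479333057], [0.9999998085218925, -0.0006186832597888364, 1.3682193366359949e-05, 1.3622549892999825], [-0.0005902682003712789, -0.9602451116810973, -0.27915762048707965, -73.45523379140434], [0.0, 0.0, 0.0, 1.0]]}
18.700000000000003
```

View pics/top0.png

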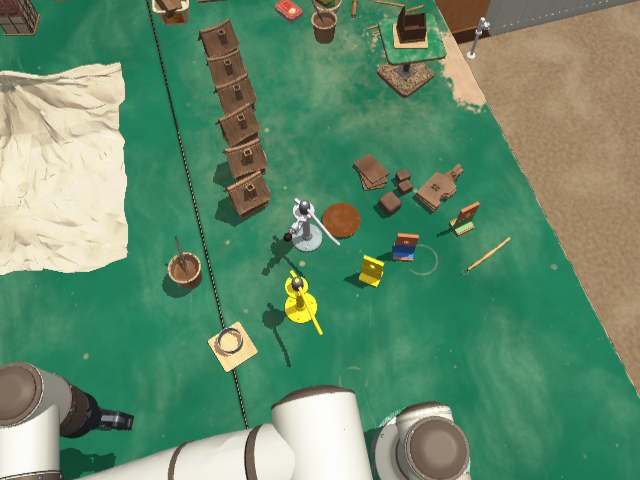

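View pics/side0.png

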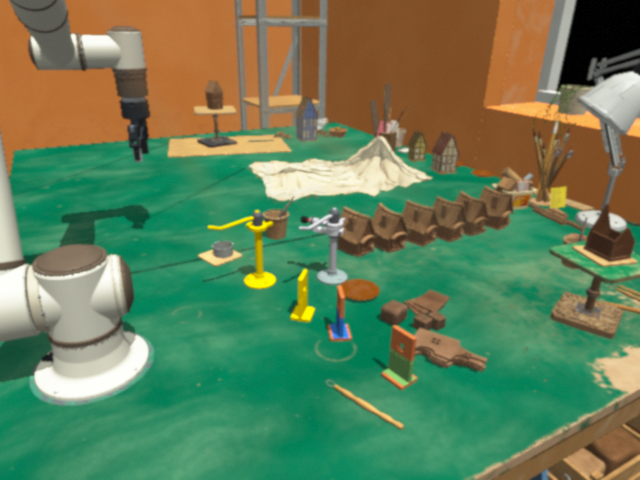

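Top view: grey stand foot about (308,236), hub (304,206), hook tip (338,243), saucer (341,220), blue tile (403,247); the yellow stand and yellow tile are decoys. Side view: grey stand (333,275), blue tile (340,320), and green tile (400,360).

```bash
cat > h.py <<'E'
import numpy as np, cv2
from scipy.spatial.transform import Rotation as R
from bench import arm
def cam(n,s=None):
    c=arm.calibration(n); K=np.array(c['K'])
    if n=='wrist':
        T=np.array(c['T_tool_cam']); s=s or arm.read_state(); A=R.from_quat(s['ee_rot']).as_matrix()
        return K, A@T[:3,:3], A@T[:3,3]+s['position']
    return K,R.from_quat(c['attitude']).as_matrix(),np.array(c['eye'])
def ray(C,uv):
    K,A,e=C; d=np.linalg.inv(K)@[uv[0],uv[1],1]; d=A@(d*[1,-1,-1]); return e,d/np.linalg.norm(d)
def onz(C,uv,z):
    e,d=ray(C,uv); return e+d*(z-e[2])/d[2]
def proj(C,p):
    K,A,e=C; q=A.T@(np.asarray(p)-e)*[1,-1,-1]; q=K@q; return q[:2]/q[2]
def tri(C1,u1,C2,u2):
    e1,d1=ray(C1,u1); e2,d2=ray(C2,u2)
    t=np.linalg.lstsq(np.c_[d1,-d2],e2-e1,rcond=None)[0]; a=e1+t[0]*d1;b=e2+t[1]*d2
    return (a+b)/2,np.linalg.norm(a-b)
E
python3 - <<'E'
from h import *
t=cam('top'); sd=cam('side')
print('R',R.from_quat(arm.read_state()['ee_rot']).as_matrix().round(3).tolist())
for n,uv,z in [('foot',(308,236),5),('hub',(304,206),190),('tip',(338,243),179),('saucer',(341,220),12),('blue',(403,258),0),('ystand',(300,307),5),('yhub',(297,285),190),('ytile',(371,280),0),('green',(465,230),0),('tub',(185,270),75)]:
    print(n,onz(t,uv,z).round(0))
a=cv2.imread('pics/top0.png'); b=cv2.imread('pics/side0.png')
A=cv2.resize(a[180:330,260:440],None,fx=4.4,fy=4.4*.9,interpolation=3)
cv2.imwrite('pics/c1.png',cv2.resize(a[185:325,265:445],None,fx=4.4,fy=4.4,interpolation=3)[:600])
cv2.imwrite('pics/c2.png',cv2.resize(b[205:345,200:380],None,fx=4.2,fy=4.2,interpolation=3))
hs=cv2.cvtColor(b,40); m=cv2.inRange(hs,(105,120,60),(125,255,255))[300:345,320:360]; print(np.argwhere(m).mean(0)[::-1]+[320,300],m.sum()/255)
E
```

```text
R [[-0.0, -0.355, -0.935], [-0.002, -0.935, 0.355], [-1.0, 0.002, -0.0]]
foot [585.  89.   5.]
hub [577.  95. 190.]
tip [470.  46. 179.]
saucer [601.  -5.  12.]
blue [ 458. -126.    0.]
ystand [407. 161.   5.]
yhub [397. 162. 190.]
ytile [425. -29.   0.]
green [ 485. -307.    0.]
tub [552. 402.  75.]
[339.11792453 329.25943396] 212.0
```

View pics/c1.png

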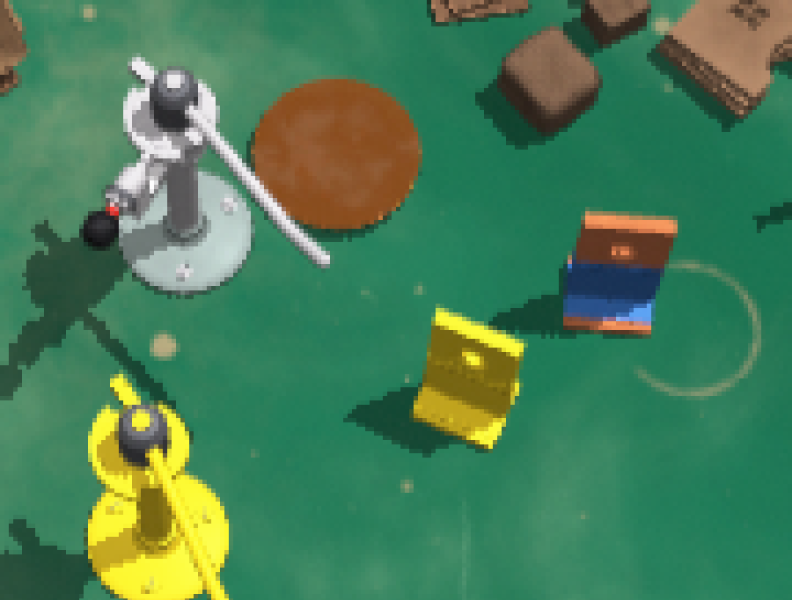

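Crop (×4.4, offset 265,185): hub (305,203), tip (338,244), saucer (341.6,220), red band of plunger at about (291,233). All heights and sizes are consistent: the hook is 118 mm long against the expected 124. It points at about -155° in the world. I'll move over it for a close look.

Request:
{"api": "drive_tool", "payload": {"motion": [[0,0,0,6.3],[0,0,0,6.3],[0,0,0,6.3],[0,0,0,6.3],[0,0,0,6.3],[0,0,0,6.3],[0,0,0,6.2],[0,-2,-20,0],[0,-2,-34,0],[0,-2,-34,0]]}}

```text
clock: 0.98
position: [264.6, 506.6, 230.4]
ee_rot: [0.598, -0.379, -0.597, -0.378]
contact_force: [0.8, -0.1, 1.0]
gripper_width: 85.4
```

Request:
{"api": "drive_tool", "payload": {"motion": [[0,-2,-34,0],[0,-2,-34,0],[0,-2,-34,0],[0,-2,-34,0],[0,-2,-34,0],[0,-2,-34,0],[0,-2,-34,0],[0,-2,-34,0],[0,-2,-34,0],[0,-2,-34,0]], "grip": 0}}

```text
clock: 1.82
position: [427.9, 206.5, 231.3]
ee_rot: [-0.597, 0.379, 0.597, 0.379]
contact_force: [0.9, 0.2, 0.2]
gripper_width: 0.0
```

Request:
{"api": "drive_tool", "payload": {"motion": [[0,-2,-34,0],[0,-2,-34,0],[0,-2,-34,0],[0,0,-30,0],[0,0,0,0],[0,0,0,0]]}}

```text
clock: 2.32
position: [489.4, 89.9, 230.9]
ee_rot: [-0.596, 0.38, 0.597, 0.38]
contact_force: [0.3, -0.3, 0.7]
gripper_width: -0.1
```

```bash
python3 - <<'E'
from h import *
s=arm.read_state(); print(s['position'],R.from_quat(s['ee_rot']).as_matrix().round(3).tolist(),s['contact_force'],s['joints'],s['clock'])
cv2.imwrite('pics/w1.png',arm.get_image('wrist')[:,:,::-1])
import pickle; pickle.dump(s,open('s1.pkl','wb'))
E
```

```text
[489.43966778  89.90173373 230.87100072] [[-0.001, -0.906, -0.423], [-0.0, -0.423, 0.906], [-1.0, 0.001, 0.0]] [ 0.34890251 -0.28577759  0.66178615] [ 5.08430421e-01  1.68008713e-01 -2.96445571e-01 -2.53367971e-04
 -1.10723613e+00 -7.16028595e-02] 2.3167
```

View pics/w1.png

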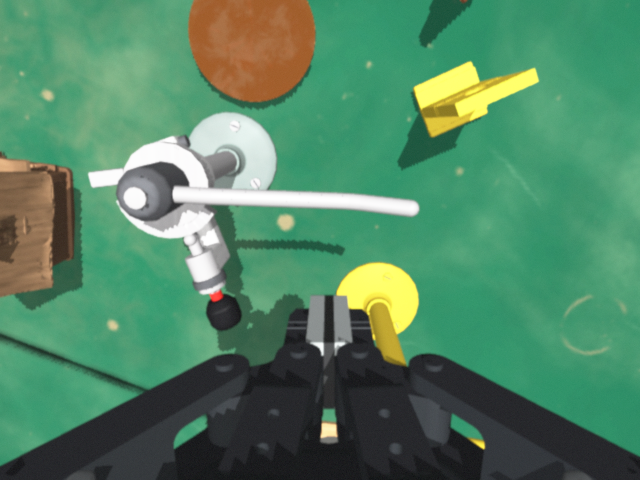

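Wrist view: hub top disc at (134,197), dark hub at about (148,192), hook tip (411,208), bar start (178,194), red band (217,297) showing, foot hole around the post (230,160).

```bash
python3 - <<'E'
from h import *
import pickle
s=pickle.load(open('s1.pkl','rb')); w=cam('wrist',s); t=cam('top'); 
for n,uv,z in [('hubtop',(134,197),190),('hubtop2',(140,195),190),('tip',(411,208),179),('barstart',(180,194),177),('foot',(232,157),11),('sauc',(252,35),12)]: print(n,onz(w,uv,z).round(1))
print('hub top',onz(t,(304.8,203.2),190),onz(t,(338.2,244.1),179),tri(w,(411,208),t,(338.2,244.1)),tri(w,(136,196),t,(304.8,202.5)))
b=cv2.imread('pics/top0.png'); 
h=cv2.cvtColor(b,40); m=cv2.inRange(h,(5,150,80),(15,255,200))[195:245,318:365]
p=np.argwhere(m)[:,::-1]+[318,195]; print('sauc top',p.mean(0),len(p),onz(t,p.mean(0),9))
b=cv2.imread('pics/w1.png'); h=cv2.cvtColor(b,40); m=cv2.inRange(h,(40,0,150),(110,60,255)); 
n,l,st,c=cv2.connectedComponentsWithStats(m); print([(c[i].round(),st[i]) for i in range(1,n) if st[i,4]>400])
E
```

```text
hubtop [585.8  89.5 190. ]
hubtop2 [583.7  87.5 190. ]
tip [469.   42.9 179. ]
barstart [571.   83.6 177. ]
foot [583.3  85.4  11. ]
sauc [603.4  -9.7  12. ]
hub top [582.9669517   91.20504767 190.        ] [467.62971235  46.81535    179.        ] (array([468.60656118,  44.78623413, 175.3600046 ]), np.float64(3.1788182540965115)) (array([586.6715518 ,  90.22116576, 185.94374554]), np.float64(0.2887543783144171))
sauc top [341.12512614 219.5469223 ] 991 [603.17758252  -6.26422469   9.        ]
[(array([249., 154.]), array([ 188,  112,  232,  105, 4712], dtype=int32))]
```

Request:
{"api": "drive_tool", "payload": {"motion": [[0,0,0,4],[0,-3,0,0],[25,0,0,0],[25,0,0,0],[26,0,0,0],[0,0,0,0],[0,0,-5,0],[0,0,-5,0],[0,0,-5,0],[0,0,0,0]]}}

```text
clock: 3.2
position: [498.7, 78.1, 156.9]
ee_rot: [0.584, -0.399, -0.583, -0.4]
contact_force: [0.6, -0.1, 0.1]
gripper_width: 0.2
```

Request:
{"api": "drive_tool", "payload": {"motion": [[0,0,-3,0],[0,0,-2,0],[0,0,-2,0],[0,0,0,0]]}}

```text
clock: 3.53
position: [500.4, 72.0, 155.9]
ee_rot: [0.584, -0.399, -0.583, -0.4]
contact_force: [-0.4, 2.6, 0.6]
gripper_width: 0.1
```

Request:
{"api": "drive_tool", "payload": {"motion": [[0,0.7,-4.5,-3],[0,0.7,-4.5,-3],[0,0.7,-4.5,-3],[0,0.7,-4.5,-3],[0,0.7,-4.5,-3],[0,0.7,-4.5,-3],[0,0.7,-4.5,-3],[0,0.7,-4.5,-3]]}}

```text
clock: 4.2
position: [514.7, 39.3, 155.6]
ee_rot: [0.654, -0.268, -0.654, -0.269]
contact_force: [-0.4, 5.6, 1.5]
gripper_width: -0.1
```

```bash
cat >> h.py <<'E'
AX=np.array([584.5,88.5])
def red(n):
    im=arm.get_image(n); h=cv2.cvtColor(im,cv2.COLOR_RGB2HSV)
    return im,cv2.inRange(h,(0,190,150),(4,255,255))|cv2.inRange(h,(176,190,150),(180,255,255))
def rep():
    s=arm.read_state(); A=R.from_quat(s['ee_rot']).as_matrix(); d=s['position'][:2]-AX
    f=s['contact_force']; y=A[:2,1];z=A[:2,2]
    print('phi(y)',np.degrees(np.arctan2(y[1],y[0])).round(1),'r,t',(d@y).round(1),(-d@z).round(1),'Frad,Fpush',(f[:2]@y).round(1),(f[:2]@z).round(1),'z',s['position'][2].round(1),s['clock'])
E
python3 - <<'E'
from h import *
rep()
im,m=red('wrist'); p=np.argwhere(m)[:,::-1]; print(len(p),p.mean(0) if len(p) else 0)
cv2.imwrite('pics/w2.png',im[:,:,::-1])
im,m=red('top'); m=m[210:250,270:320]; print('top',m.sum()//255)
b=cv2.imread('pics/w1.png')[:,:,::-1]; h=cv2.cvtColor(b,cv2.COLOR_RGB2HSV); print(h[297,217],h[296,214])
E
```

```text
phi(y) -134.6 r,t 84.0 -15.2 Frad,Fpush -3.7 4.2 z 155.6 4.2
0 0
top 0
[  1 187 255] [  1 188 255]
```

```bash
sed -i 's/(0,190,150),(4,/(0,165,200),(4,/;s/(176,190,150)/(176,165,200)/' h.py; python3 - <<'E'
from h import *
im,m=red('wrist'); n,l,st,c=cv2.connectedComponentsWithStats(m); print([(c[i].round(),st[i,4]) for i in range(1,n)])
im,m=red('top'); n,l,st,c=cv2.connectedComponentsWithStats(m); print([(c[i].round(),st[i,4]) for i in range(1,n) if 260<c[i][0]<420 and 180<c[i][1]<300])
im,m=red('side'); n,l,st,c=cv2.connectedComponentsWithStats(m); print([(c[i].round(),st[i,4]) for i in range(1,n)if 260<c[i][0]<420 and 180<c[i][1]<300])
E
```

```text
[]
[]
[]
```

Request:
{"api": "drive_tool", "payload": {"motion": [[0,0.6,-4.5,-3],[0,0.6,-4.5,-3],[0,0.6,-4.5,-3],[0,0.6,-4.5,-3],[0,0.6,-4.5,-3]]}}

```text
clock: 4.87
position: [528.9, 22.5, 155.1]
ee_rot: [-0.683, 0.181, 0.684, 0.181]
contact_force: [-2.7, 3.7, 1.2]
gripper_width: 0.0
```

```bash
python3 - <<'E'
from h import *
rep()
for k in ('wrist','top','side'):
    im,m=red(k); n,l,st,c=cv2.connectedComponentsWithStats(m); print(k,[(c[i].round(),st[i,4]) for i in range(1,n) if k=='wrist' or( 260<c[i][0]<420 and 180<c[i][1]<300)])
    if k=='wrist':cv2.imwrite('pics/w2.png',im[:,:,::-1])
E
```

```text
phi(y) -119.7 r,t 84.8 -15.6 Frad,Fpush -1.9 4.2 z 155.1 4.8667
wrist []
top []
side []
```

View pics/w2.png

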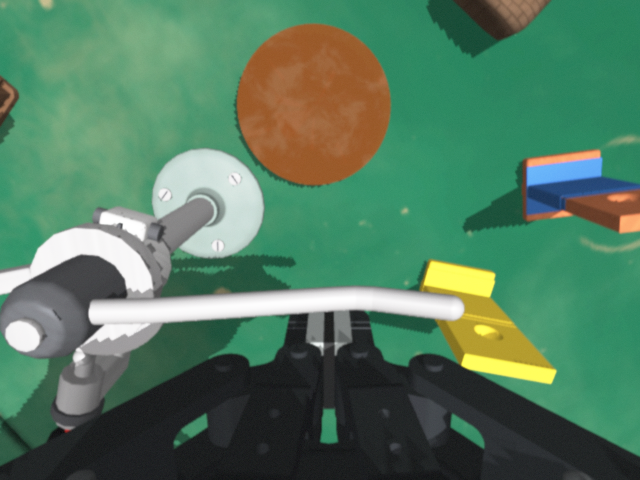

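Wrist view: the finger is on the bar at (330,310), the hook has swung about 40°, and red is just visible at (65,433). I need a better red detector in the top view.

```bash
cat >> h.py <<'E'
def band():
    im=arm.get_image('top').astype(int); d=im[...,0]-np.maximum(im[...,1],im[...,2])-np.abs(im[...,1]-im[...,2])
    q=d[222:245,278:302]; w=arm.get_image('wrist'); a=w.astype(int); e=(a[...,0]-np.maximum(a[...,1],a[...,2])-np.abs(a[...,1]-a[...,2]))[:,:300]
    print('top red',q.max(),(q>40).sum(),np.argwhere(q>40)[:,::-1].tolist()[:6],'wrist',(e>120).sum(),np.argwhere(e>120)[:,::-1].mean(0) if (e>120).any() else ''); return im,w
E
python3 - <<'E'
from h import *
a=cv2.imread('pics/top0.png')[:,:,::-1].astype(int); d=a[...,0]-np.maximum(a[...,1],a[...,2])-np.abs(a[...,1]-a[...,2]); q=d[222:245,278:302]; print(q.max(),(q>40).sum(),np.argwhere(q>40)[:,::-1].tolist())
band()
E
```

```text
174 6 [[11, 10], [12, 10], [13, 10], [11, 11], [12, 11], [13, 11]]
top red 1 0 [] wrist 0
```

Request:
{"api": "drive_tool", "payload": {"motion": [[0,0.4,-3,-2],[0,0.4,-3,-2],[0,0,0,0]]}}

```text
clock: 5.37
position: [534.2, 18.6, 155.1]
ee_rot: [-0.689, 0.158, 0.69, 0.158]
contact_force: [-2.2, 1.5, 0.6]
gripper_width: -0.3
```

```bash
python3 - <<'E'
from h import *
rep();band()
E
```

```text
phi(y) -115.8 r,t 84.9 -14.9 Frad,Fpush -0.4 2.7 z 155.1 5.3667
top red 0 0 [] wrist 36 [ 58.83333333 430.63888889]
```

```bash
python3 - <<'E'
from h import *
a=arm.get_image('top')[150:300,220:420,::-1]; b=arm.get_image('side')[190:300,260:407,::-1]
cv2.imwrite('pics/c3.png',np.vstack([cv2.resize(a,(400,300)),cv2.resize(b,(400,300))]))
E
```

```text
(no output)
```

View pics/c3.png

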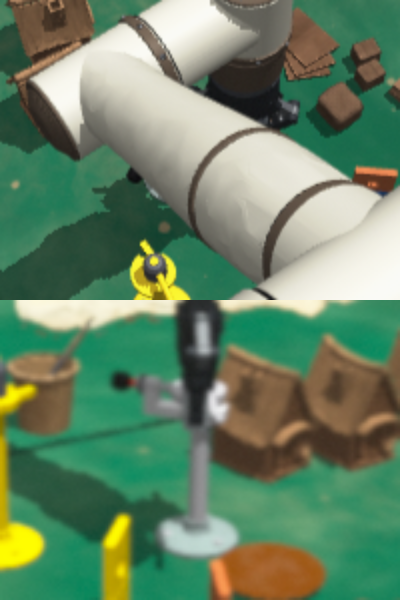

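The top view is blocked by the arm. The side view shows the knob at (305,220) with red beside it at (309,220), so I'll use that as the plunger sensor alongside force.

```bash
cat >> h.py <<'E'
def sband():
    a=arm.get_image('side').astype(int)[212:228,298:322]; d=a[...,0]-np.maximum(a[...,1],a[...,2])-np.abs(a[...,1]-a[...,2])
    print('side red',d.max(),(d>15).sum(),np.argwhere(d>15)[:,::-1].mean(0)+[298,212] if (d>15).any() else '')
E
python3 - <<'E'
from h import *
sband()
E
```

```text
side red 48 7 [308.28571429 219.57142857]
```

Request:
{"api": "drive_tool", "payload": {"motion": [[0,0.3,-2.2,-1.5],[0,0.3,-2.2,-1.5],[0,0,0,0]]}}

```text
clock: 5.87
position: [538.0, 16.1, 155.2]
ee_rot: [-0.693, 0.14, 0.693, 0.14]
contact_force: [-1.0, 1.5, -0.6]
gripper_width: 0.1
```

```bash
python3 - <<'E'
from h import *
rep();sband()
E
```

```text
phi(y) -112.8 r,t 84.7 -14.8 Frad,Fpush -1.1 1.5 z 155.2 5.8667
side red 47 6 [308.  219.5]
```

Request:
{"api": "drive_tool", "payload": {"motion": [[0,0.3,-2.2,-1.5],[0,0.3,-2.2,-1.5],[0,0,0,0]]}}

```text
clock: 6.17
position: [541.9, 13.9, 155.1]
ee_rot: [-0.696, 0.122, 0.697, 0.122]
contact_force: [-1.8, 1.6, -0.6]
gripper_width: 0.1
```

```bash
python3 - <<'E'
from h import *
rep();sband()
E
```

```text
phi(y) -109.8 r,t 84.6 -14.8 Frad,Fpush -0.9 2.2 z 155.1 6.1667
side red 45 7 [308.28571429 219.57142857]
```

Request:
{"api": "drive_tool", "payload": {"motion": [[0,0.3,-2.2,-1.5],[0,0.3,-2.2,-1.5],[0,0,0,0]]}}

```text
clock: 6.47
position: [545.9, 11.9, 155.2]
ee_rot: [-0.699, 0.104, 0.7, 0.103]
contact_force: [-1.6, 1.8, -0.6]
gripper_width: 0.0
```

```bash
python3 - <<'E'
from h import *
rep();sband()
E
```

```text
phi(y) -106.8 r,t 84.5 -14.8 Frad,Fpush -1.3 2.0 z 155.2 6.4667
side red 45 6 [308.  219.5]
```

Request:
{"api": "drive_tool", "payload": {"motion": [[0,0.3,-2.2,-1.5],[0,0.3,-2.2,-1.5],[0,0,0,0]]}}

```text
clock: 6.77
position: [550.1, 10.1, 155.2]
ee_rot: [-0.702, 0.085, 0.702, 0.085]
contact_force: [-1.5, 0.4, -0.6]
gripper_width: 0.0
```

```bash
python3 - <<'E'
from h import *
rep();sband()
E
```

```text
phi(y) -103.8 r,t 84.3 -14.6 Frad,Fpush -0.0 1.5 z 155.2 6.7667
side red 45 8 [308.    219.625]
```

Request:
{"api": "drive_tool", "payload": {"motion": [[0,0.3,-2.2,-1.5],[0,0.3,-2.2,-1.5],[0,0,0,0]]}}

```text
clock: 7.07
position: [554.3, 8.5, 155.2]
ee_rot: [-0.704, 0.067, 0.704, 0.067]
contact_force: [-2.1, 0.8, -0.7]
gripper_width: -0.0
```

```bash
python3 - <<'E'
from h import *
rep();sband()
E
```

```text
phi(y) -100.8 r,t 84.3 -14.6 Frad,Fpush -0.4 2.3 z 155.2 7.0667
side red 48 8 [308.    219.625]
```

Request:
{"api": "drive_tool", "payload": {"motion": [[0,0.3,-2.2,-1.5],[0,0.3,-2.2,-1.5],[0,0,0,0]]}}

```text
clock: 7.37
position: [558.5, 7.1, 155.2]
ee_rot: [-0.705, 0.048, 0.706, 0.048]
contact_force: [-1.0, 1.6, -1.1]
gripper_width: -0.2
```

```bash
python3 - <<'E'
from h import *
rep();sband()
E
```

```text
phi(y) -97.8 r,t 84.2 -14.7 Frad,Fpush -1.4 1.2 z 155.2 7.3667
side red 45 6 [308.  219.5]
```

Request:
{"api": "drive_tool", "payload": {"motion": [[0,0.3,-2.2,-1.5],[0,0.3,-2.2,-1.5],[0,0,0,0]]}}

```text
clock: 7.67
position: [562.7, 6.0, 155.2]
ee_rot: [-0.706, 0.03, 0.707, 0.03]
contact_force: [-2.2, 0.5, -0.5]
gripper_width: 0.2
```

```bash
python3 - <<'E'
from h import *
rep();sband()
E
```

```text
phi(y) -94.8 r,t 84.0 -14.7 Frad,Fpush -0.3 2.2 z 155.2 7.6667
side red 47 7 [308.28571429 219.57142857]
```

Request:
{"api": "drive_tool", "payload": {"motion": [[0,0.3,-2.2,-1.5],[0,0.3,-2.2,-1.5],[0,0,0,0]]}}

```text
clock: 7.97
position: [567.0, 5.1, 155.2]
ee_rot: [-0.707, 0.011, 0.707, 0.011]
contact_force: [-2.0, 1.4, -0.9]
gripper_width: -0.0
```

```bash
python3 - <<'E'
from h import *
rep();sband()
E
```

```text
phi(y) -91.8 r,t 83.9 -14.8 Frad,Fpush -1.3 2.1 z 155.2 7.9667
side red 47 6 [308.  219.5]
```

Request:
{"api": "drive_tool", "payload": {"motion": [[0,0.4,-2.2,-1.5],[0,0.4,-2.2,-1.5],[0,0,0,0]]}}

```text
clock: 8.27
position: [571.7, 4.3, 155.2]
ee_rot: [0.707, 0.007, -0.707, 0.007]
contact_force: [-0.6, 0.8, -0.5]
gripper_width: 0.2
```

```bash
python3 - <<'E'
from h import *
rep();sband()
E
```

```text
phi(y) -88.8 r,t 83.9 -14.5 Frad,Fpush -0.8 0.6 z 155.2 8.2667
side red 47 7 [308.28571429 219.57142857]
```

Request:
{"api": "drive_tool", "payload": {"motion": [[0,0.4,-2.2,-1.5],[0,0.4,-2.2,-1.5],[0,0,0,0]]}}

```text
clock: 8.57
position: [576.0, 3.8, 155.2]
ee_rot: [0.707, 0.026, -0.707, 0.026]
contact_force: [-2.1, 0.9, 0.3]
gripper_width: -0.3
```

```bash
python3 - <<'E'
from h import *
rep();sband()
E
```

```text
phi(y) -85.8 r,t 83.9 -14.6 Frad,Fpush -1.0 2.0 z 155.2 8.5667
side red 46 7 [308.28571429 219.57142857]
```

Request:
{"api": "drive_tool", "payload": {"motion": [[0,0.4,-2.2,-1.5],[0,0.4,-2.2,-1.5],[0,0,0,0]]}}

```text
clock: 8.87
position: [580.4, 3.3, 155.3]
ee_rot: [-0.706, -0.044, 0.706, -0.044]
contact_force: [-3.1, 1.7, -0.1]
gripper_width: 0.2
```

```bash
python3 - <<'E'
from h import *
rep();sband()
E
```

```text
phi(y) -82.8 r,t 84.0 -14.7 Frad,Fpush -2.1 2.9 z 155.3 8.8667
side red 47 6 [308.  219.5]
```

Request:
{"api": "drive_tool", "payload": {"motion": [[0,0.4,-2.2,-1.5],[0,0.4,-2.2,-1.5],[0,0,0,0]]}}

```text
clock: 9.17
position: [584.9, 3.1, 155.3]
ee_rot: [0.704, 0.063, -0.704, 0.063]
contact_force: [-3.0, 1.3, -0.1]
gripper_width: -0.0
```

```bash
python3 - <<'E'
from h import *
rep();sband()
E
```

```text
phi(y) -79.8 r,t 84.2 -14.6 Frad,Fpush -1.8 2.7 z 155.3 9.1667
side red 47 6 [308.  219.5]
```

Request:
{"api": "drive_tool", "payload": {"motion": [[0,0.4,-2.2,-1.5],[0,0.4,-2.2,-1.5],[0,0,0,0]]}}

```text
clock: 9.47
position: [589.6, 3.1, 155.4]
ee_rot: [0.703, 0.081, -0.702, 0.081]
contact_force: [-3.3, 0.8, -1.0]
gripper_width: -0.0
```

```bash
python3 - <<'E'
from h import *
rep();sband()
E
```

```text
phi(y) -76.8 r,t 84.3 -14.5 Frad,Fpush -1.5 3.0 z 155.4 9.4667
side red 77 9 [307.77777778 219.55555556]
```

Request:
{"api": "drive_tool", "payload": {"motion": [[0,0.4,-2.2,-1.5],[0,0.3,-2.2,-1.5],[0,0,0,0]]}}

```text
clock: 9.77
position: [593.9, 3.4, 155.4]
ee_rot: [0.7, 0.099, -0.7, 0.099]
contact_force: [-2.8, 0.1, -0.1]
gripper_width: 0.1
```

```bash
python3 - <<'E'
from h import *
rep();sband()
E
```

```text
phi(y) -73.8 r,t 84.4 -14.6 Frad,Fpush -0.9 2.7 z 155.4 9.7667
side red 103 14 [308.  219.5]
```

Request:
{"api": "drive_tool", "payload": {"motion": [[0,0.3,-2.2,-1.5],[0,0.3,-2.2,-1.5],[0,0,0,0]]}}

```text
clock: 10.07
position: [598.3, 4.0, 155.3]
ee_rot: [0.697, 0.118, -0.697, 0.118]
contact_force: [-2.5, 0.4, -0.3]
gripper_width: 0.2
```

```bash
python3 - <<'E'
from h import *
rep();sband()
E
```

```text
phi(y) -70.8 r,t 84.4 -14.7 Frad,Fpush -1.2 2.2 z 155.3 10.0667
side red 103 13 [308.07692308 219.61538462]
```

Request:
{"api": "drive_tool", "payload": {"motion": [[0,0.3,-2.2,-1.5],[0,0.3,-2.2,-1.5],[0,0,0,0]]}}

```text
clock: 10.37
position: [602.7, 5.0, 155.4]
ee_rot: [0.694, 0.136, -0.694, 0.136]
contact_force: [-1.7, -0.3, -0.5]
gripper_width: -0.3
```

```bash
python3 - <<'E'
from h import *
rep();sband()
E
```

```text
phi(y) -67.8 r,t 84.2 -14.7 Frad,Fpush -0.4 1.7 z 155.4 10.3667
side red 99 14 [308.  219.5]
```

Request:
{"api": "drive_tool", "payload": {"motion": [[0,0.3,-2.2,-1.5],[0,0.3,-2.2,-1.5],[0,0,0,0]]}}

```text
clock: 10.67
position: [607.6, 6.3, 155.5]
ee_rot: [0.691, 0.154, -0.689, 0.154]
contact_force: [-0.1, 0.8, -1.0]
gripper_width: -0.2
```

```bash
python3 - <<'E'
from h import *
rep();sband()
E
```

```text
phi(y) -64.8 r,t 84.3 -14.1 Frad,Fpush -0.8 -0.3 z 155.5 10.6667
side red 111 15 [307.93333333 219.6       ]
```

Request:
{"api": "drive_tool", "payload": {"motion": [[0,0.2,-1.5,-1],[0,0.2,-1.5,-1],[0,0,0,0]]}}

```text
clock: 10.97
position: [610.6, 7.4, 155.6]
ee_rot: [0.688, 0.166, -0.687, 0.167]
contact_force: [-0.2, -0.1, -0.5]
gripper_width: 0.0
```

```bash
python3 - <<'E'
from h import *
rep();sband()
E
```

```text
phi(y) -62.8 r,t 84.1 -13.9 Frad,Fpush 0.0 0.2 z 155.6 10.9667
side red 82 12 [308.33333333 219.5       ]
```

```bash
python3 - <<'E'
from h import *
b=arm.get_image('side')[195:255,280:360,::-1]; w=arm.get_image('wrist')[:,:,::-1]
cv2.imwrite('pics/w4.png',np.vstack([cv2.resize(b,(400,300),interpolation=3),cv2.resize(w,(400,300))]))
E
```

```text
(no output)
```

View pics/w4.png

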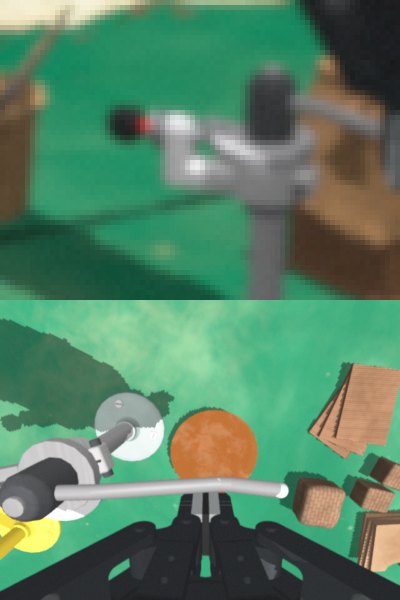

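Side crop: the red band is still visible at (147,125), so it hasn't clicked; the finger still lies against the bar. Going on.

Request:
{"api": "drive_tool", "payload": {"motion": [[0,0.3,-2,-1.5],[0,0,0,0]]}}

```text
clock: 11.28
position: [612.2, 8.1, 155.5]
ee_rot: [0.685, 0.175, -0.685, 0.176]
contact_force: [-0.7, 0.0, -0.1]
gripper_width: 0.4
```

```bash
python3 - <<'E'
from h import *
rep();sband()
E
```

```text
phi(y) -61.3 r,t 83.8 -14.4 Frad,Fpush -0.4 0.6 z 155.5 11.2833
side red 45 7 [309.         219.71428571]
```

Request:
{"api": "drive_tool", "payload": {"motion": [[0,0.2,-1.5,-1],[0,0,0,0]]}}

```text
clock: 11.5
position: [613.3, 8.6, 155.4]
ee_rot: [0.684, 0.182, -0.683, 0.182]
contact_force: [-0.2, -0.4, -0.0]
gripper_width: -0.1
```

```bash
python3 - <<'E'
from h import *
rep();sband()
E
```

```text
phi(y) -60.2 r,t 83.7 -14.7 Frad,Fpush 0.3 0.4 z 155.4 11.5
side red 49 7 [309.         219.71428571]
```

Request:
{"api": "drive_tool", "payload": {"motion": [[0,0.2,-1.5,-1],[0,0.2,-1.5,-1],[0,0,0,0]]}}

```text
clock: 11.8
position: [615.7, 9.4, 155.3]
ee_rot: [-0.68, -0.193, 0.68, -0.194]
contact_force: [-0.9, -0.8, 0.1]
gripper_width: -0.2
```

```bash
cat >> h.py <<'E'
def knob(im=None):
    a=(arm.get_image('side') if im is None else im).astype(int)[208:232,290:322]; w=np.clip(60-a.max(2),0,None); yy,xx=np.mgrid[:24,:32]
    print('knob',(xx*w).sum()/w.sum()+290,(yy*w).sum()/w.sum()+208, 'row',a[11:13,14:26,0].mean(0).astype(int).tolist(),a[11:13,14:26,1].mean(0).astype(int).tolist())
E
python3 - <<'E'
from h import *
rep();sband();knob();knob(cv2.imread('pics/side0.png')[:,:,::-1])
E
```

```text
phi(y) -58.2 r,t 83.6 -15.1 Frad,Fpush 0.2 1.2 z 155.3 11.8
side red 48 7 [309.         219.71428571]
knob 305.1003236245955 219.93851132686083 row [35, 38, 40, 53, 98, 144, 154, 142, 154, 195, 218, 226] [37, 38, 40, 43, 61, 99, 130, 136, 154, 193, 218, 226]
knob 303.6939393939394 219.61818181818182 row [33, 40, 69, 131, 180, 185, 162, 139, 151, 188, 214, 222] [35, 37, 37, 46, 75, 113, 133, 134, 150, 187, 213, 222]
```

The knob has moved 1.4 px toward the post and the push force dropped near φ=-63°, which suggests it clicked. I'll stop pushing, back off and look closely.

Request:
{"api": "drive_tool", "payload": {"motion": [[0,0,12,0],[0,0,13,0],[-28,0,0,0],[-28,0,0,0],[-29,0,0,0],[0,-30,-5,0],[0,-30,-6,0],[0,-30,-6,0],[0,-29,-5,0],[0,0,0,0]]}}

```text
clock: 12.73
position: [549.8, 113.0, 240.7]
ee_rot: [0.68, 0.195, -0.679, 0.194]
contact_force: [0.1, -0.6, -0.3]
gripper_width: -0.2
```

```bash
python3 - <<'E'
from h import *
import pickle
sband();knob();rep(); s=arm.read_state(); pickle.dump(s,open('s2.pkl','wb')); print(s['position'])
cv2.imwrite('pics/w5.png',arm.get_image('wrist')[:,:,::-1])
cv2.imwrite('pics/side5.png',arm.get_image('side')[:,:,::-1])
E
```

```text
side red 47 7 [309.         219.71428571]
knob 305.0786885245902 219.95737704918034 row [34, 37, 39, 53, 99, 144, 155, 141, 155, 193, 219, 225] [37, 38, 41, 42, 60, 100, 129, 135, 154, 193, 218, 226]
phi(y) -58.2 r,t -36.5 -17.1 Frad,Fpush -0.8 -0.2 z 240.6 12.8333
[550.72908256 110.44081124 240.58658434]
```

View pics/w5.png

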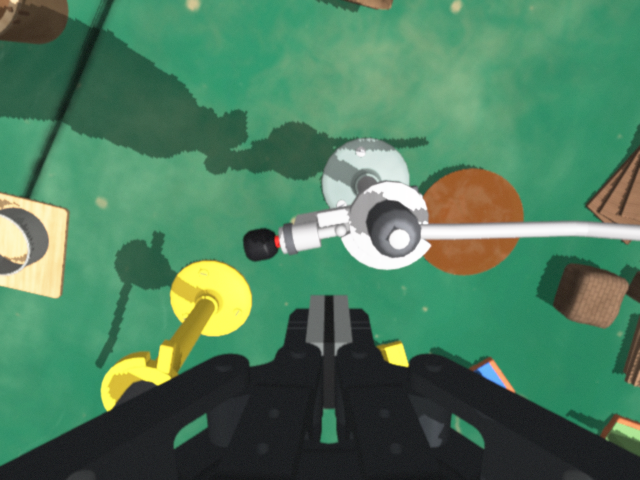

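Wrist view: knob (260,243) with a thin red strip at (278,241); hub (398,238); bar running right at row 230. I'll compare the red width with the first view.

```bash
python3 - <<'E'
from h import *
import pickle
w5=cv2.imread('pics/w5.png'); w1=cv2.imread('pics/w1.png')
for im,c,sf in((w1,(217,297),'s1.pkl'),(w5,(278,241),'s2.pkl')):
    a=im.astype(int); d=a[...,2]-np.maximum(a[...,1],a[...,0])-np.abs(a[...,1]-a[...,0])
    q=d[c[1]-18:c[1]+18,c[0]-18:c[0]+18]; p=np.argwhere(q>80).astype(float)
    cv,mn=cv2.PCACompute(p,None)[:2] if False else (p.mean(0),None)
    print('red px',len(p),cv2.minAreaRect(p[:,::-1].astype(np.float32)))
    C=cam('wrist',pickle.load(open(sf,'rb')))
    k=np.argwhere(a.max(2)[c[1]-30:c[1]+40,c[0]-45:c[0]+30]<45)+[c[1]-30,c[0]-45]
    K=onz(C,k.mean(0)[::-1],153)[:2]; rd=onz(C,(p.mean(0)+[c[1]-18,c[0]-18])[::-1],153)[:2]
    print('knob',k.mean(0)[::-1],len(k),K-AX,np.linalg.norm(K-AX),'red',rd-AX,np.linalg.norm(rd-AX))
C=cam('wrist',pickle.load(open('s2.pkl','rb')))
print('hub',onz(C,(398,238),190)); 
for u in (480,560,630):
    col=w5[190:280,u].astype(int); g=np.where((col.min(1)>120)&(np.ptp(col,axis=1)<40))[0]+190; v=g.mean(); print(u,g.min(),g.max(),onz(C,(u,v),172))
E
```

```text
red px 101 ((17.189653396606445, 17.224138259887695), (8.727680206298828, 11.698805809020996), 68.19859313964844)
knob [226.93080357 311.671875  ] 448 [-59.10788877  56.40720135] 81.70382413934956 red [-49.95604059  49.95366409] 70.64682970344009
red px 53 ((16.588237762451172, 18.352943420410156), (11.156637191772461, 4.850712299346924), 75.96376037597656)
knob [259.18406072 241.87666034] 527 [-49.32597121  55.85515606] 74.51744691536953 red [-43.7347449   47.53459598] 64.59307801069136
hub [584.56944477  88.82365449 190.        ]
480 224 238 [607.74434019  49.24891932 172.        ]
560 222 235 [630.88767032  14.58278834 172.        ]
630 225 239 [648.79638344 -17.79920474 172.        ]
```

The knob edge shifted 1.5 px in the side view. That is about 3.5 to 4 mm at 0.39 px/mm, so the full plunger travel. It has stayed constant since φ=-61°, and the hook is now at φ≈-58.4°. I take it as latched. Next, the tile.

```bash
python3 - <<'E'
from h import *
t=cam('top')
a=onz(t,(398,233.9),105);b=onz(t,(418.9,235.5),105); print(a,b,np.linalg.norm(a-b),np.degrees(np.arctan2(*(b-a)[1::-1])), (a+b)/2)
c=onz(t,(393.3,259.6),4);d=onz(t,(413,260.5),4); print('foot front',c,d,np.linalg.norm(c-d),np.degrees(np.arctan2(*(d-c)[1::-1])))
s=arm.read_state(); print(s['joints'].round(2),s['position'])
E
```

```text
[ 482.48622691 -108.94564584  105.        ] [ 464.04980133 -155.26193276  105.        ] 49.85077954703122 -111.7052716054912 [ 473.26801412 -132.1037893   105.        ]
foot front [459.07883281 -99.80610611   4.        ] [ 442.32383991 -146.69239442    4.        ] 49.7900975916134 -109.66454184084279
[ 0.48  0.27 -0.14  0.   -1.16  1.64] [551.02710855 109.06283892 240.35139034]
```

Request:
{"api": "drive_tool", "payload": {"motion": [[0,0,0,6.5],[0,0,0,6.5],[0,0,0,6.5],[0,0,0,6.5],[0,0,0,6.5],[0,0,0,6.5],[0,0,0,6.5],[0,0,0,7],[0,20,0,0],[0,30,-1,0]]}}

```text
clock: 13.77
position: [534.9, 62.0, 239.8]
ee_rot: [0.696, -0.127, -0.695, -0.127]
contact_force: [-0.2, -0.1, -0.5]
gripper_width: -0.1
```

Request:
{"api": "drive_tool", "payload": {"motion": [[0,34,-1,0],[0,34,-2,0],[0,34,-2,0],[0,34,-2,0],[0,34,-2,0],[10,32,0,0],[12,0,0,0],[12,0,0,0],[0,0,0,0],[0,0,0,0]], "grip": 85}}

```text
clock: 14.6
position: [470.4, -130.9, 206.1]
ee_rot: [-0.695, 0.128, 0.696, 0.128]
contact_force: [0.6, -0.3, 0.4]
gripper_width: 85.2
```

```bash
python3 - <<'E'
from h import *
import pickle
s=arm.read_state(); pickle.dump(s,open('s3.pkl','wb')); print(s['position'],s['ee_rot'],s['clock']); rep()
cv2.imwrite('pics/w6.png',arm.get_image('wrist')[:,:,::-1]); sband(); knob(); 
E
```

```text
[ 470.41947441 -130.91853012  206.0641377 ] [-0.69503368  0.12835474  0.69576028  0.12794876] 14.6
phi(y) -110.9 r,t 245.7 -28.4 Frad,Fpush 0.1 -0.7 z 206.1 14.6
side red 46 7 [309.         219.71428571]
knob 305.12297734627833 219.97734627831716 row [34, 37, 40, 53, 99, 146, 155, 142, 155, 194, 219, 226] [38, 39, 40, 43, 59, 100, 130, 136, 155, 193, 218, 227]
```

View pics/w6.png

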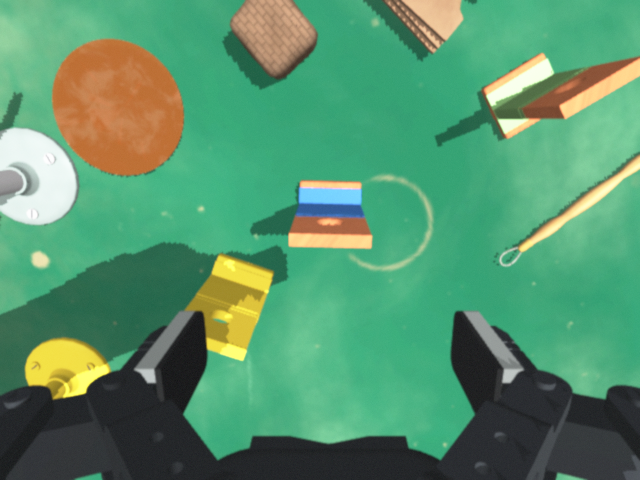

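Wrist view: blue tile top face at columns 289–371, rows 234–248, centre (330,241), square with the tool; foot far edge (300,181)–(361,183); fingers clear on both sides.

```bash
python3 - <<'E'
from h import *
import pickle
s=pickle.load(open('s3.pkl','rb')); C=cam('wrist',s); A=R.from_quat(s['ee_rot']).as_matrix()
a,b=cv2.imread('pics/w6.png'),None
P={'tl':(289.5,234.5),'tr':(371,235),'bl':(289,247),'br':(371.5,248.5)}
Q={k:onz(C,v,105) for k,v in P.items()}
for k,v in Q.items(): print(k,v.round(1))
c=sum(Q.values())/4; print('top centre',c,'tool off',A.T@(c-s['position']))
f1,f2=onz(C,(300,181),4),onz(C,(361,182.5),4); print('foot edge',f1,f2,np.linalg.norm(f1-f2),A.T@((f1+f2)/2-s['position']))
d=(Q['tr']+Q['br']-Q['tl']-Q['bl'])/2; print('len',np.linalg.norm(d),'heading',np.degrees(np.arctan2(d[1],d[0])),np.degrees(np.arctan2(*(f2-f1)[1::-1])))
E
```

```text
tl [ 485.1 -112.7  105. ]
tr [ 467.3 -158.7  105. ]
bl [ 477.9 -109.5  105. ]
br [ 459.1 -156.2  105. ]
top centre [ 472.360576   -134.27343762  105.        ] tool off [101.06317361   2.36669756  -3.10111101]
foot edge [ 502.15080401 -119.34909796    4.        ] [ 483.07135503 -165.9578937     4.        ] 50.36273636206195 [202.04370324   2.90182154 -25.10007798]
len 49.8463823836445 heading -111.58944493355969 -112.26188488841723
```

Request:
{"api": "drive_tool", "payload": {"motion": [[0,2.5,-3,0.8],[30,0,0,0],[30,0,0,0],[30,0,0,0],[28,0,0,0],[15,0,0,0],[10,0,0,0],[0,0,0,0]]}}

```text
clock: 15.42
position: [471.6, -133.2, 61.4]
ee_rot: [-0.693, 0.133, 0.696, 0.132]
contact_force: [-0.2, -0.1, -0.3]
gripper_width: 85.0
```

Request:
{"api": "drive_tool", "payload": {"motion": [[0,0,0,0],[0,0,0,0],[0,0,0,0],[0,0,0,0],[0,0,0,0],[0,0,0,0],[0,0,0,0],[0,0,0,0]], "grip": 40}}

```text
clock: 16.08
position: [474.0, -133.3, 64.7]
ee_rot: [0.696, -0.132, -0.693, -0.132]
contact_force: [0.6, 1.1, 7.0]
gripper_width: 49.1
```

Request:
{"api": "drive_tool", "payload": {"motion": [[-4,0,0,0],[-20,0,0,0],[-30,0,0,0],[-30,0,0,0],[-26,0,0,0],[0,0,0,0],[0,0,0,0]]}}

```text
clock: 16.67
position: [472.8, -133.2, 174.6]
ee_rot: [0.696, -0.132, -0.694, -0.133]
contact_force: [-0.6, -0.2, -1.9]
gripper_width: 48.7
```

```bash
python3 - <<'E'
from h import *
import pickle
s=arm.read_state(); pickle.dump(s,open('s4.pkl','wb')); print(s['position'],s['ee_rot'],s['contact_force'],s['gripper_width'],s['clock']); rep()
w=arm.get_image('wrist')[:,:,::-1]; cv2.imwrite('pics/w7.png',w); cv2.imwrite('pics/w7c.png',cv2.resize(w[150:450,170:490],(800,600)[:2] if 0 else (800,600),interpolation=3)[:,:])
E
```

```text
[ 472.83448223 -133.18513555  174.64500642] [ 0.69558684 -0.13215048 -0.69354288 -0.13301677] [-0.56659275 -0.20613014 -1.87527602] 48.693798546372584 16.6667
phi(y) -111.6 r,t 247.2 -22.2 Frad,Fpush 0.4 0.5 z 174.6 16.6667
```

View pics/w7.png

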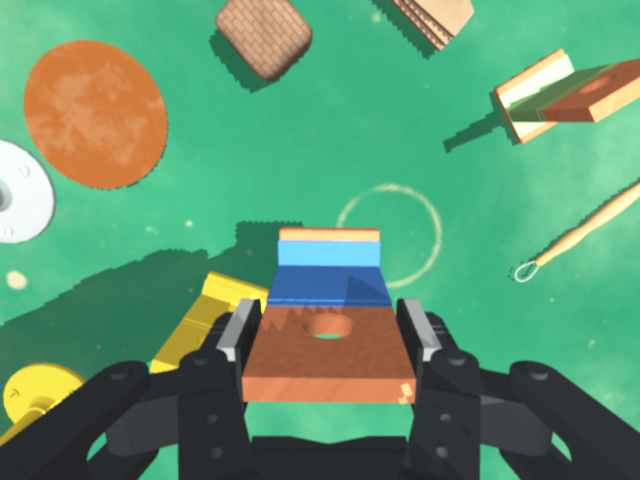

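Wrist view: tile held; top face between rows 373 and 402, columns 243–415; hole at (328,326); foot edge at rows 229–240.

```bash
python3 - <<'E'
from h import *
c=arm.calibration('wrist'); T=np.array(c['T_tool_cam']); C=(np.array(c['K']),T[:3,:3],T[:3,3])
def onx(uv,x): e,d=ray(C,uv); return e+d*(x-e[0])/d[0]
def onzz(uv,z): e,d=ray(C,uv); return e+d*(z-e[2])/d[2]
for x in (-40.3,-42,-38): print(x,[onx(p,x).round(1)[1:].tolist() for p in((248,373),(409,374),(243,402),(415,402))])
x=64.7; print('foot bottom/top far edge',onx((280,229),64.7).round(1),onx((379,229),64.7).round(1),onx((279,241),56.7).round(1),onx((380,241),56.7).round(1))
for z in(-3,-4,-5,-6): print('hole',z,onzz((328,326),z).round(1))
E
```

```text
-40.3 [[-21.3, -5.3], [24.0, -5.1], [-23.3, 4.2], [26.2, 4.2]]
-42 [[-20.9, -6.5], [23.6, -6.2], [-22.9, 2.9], [25.8, 2.9]]
-38 [[-21.8, -3.8], [24.5, -3.5], [-23.8, 6.0], [26.8, 5.9]]
foot bottom/top far edge [ 64.7 -23.6 -20.1] [ 64.7  27.2 -20.2] [ 56.7 -23.3 -16. ] [ 56.7  26.9 -16.1]
hole -3 [-7.8  1.1 -3. ]
hole -4 [-9.7  1.1 -4. ]
hole -5 [-11.6   1.1  -5. ]
hole -6 [-13.5   1.1  -6. ]
```

Request:
{"api": "drive_tool", "payload": {"motion": [[-2,0,0,6],[0,0,0,6.2],[0,0,0,6.2],[0,0,0,6.2],[0,0,0,6.2],[0,0,0,6.3],[0,-20,-2,0],[0,-30,-3,0],[0,-30,-3,0],[0,-30,-3,0]]}}

```text
clock: 17.55
position: [571.9, -85.1, 173.3]
ee_rot: [-0.615, 0.347, 0.618, 0.346]
contact_force: [-0.0, -0.4, -0.9]
gripper_width: 49.1
```

Request:
{"api": "drive_tool", "payload": {"motion": [[0,-30,-3,0],[0,-30,-3,0],[0,-26,-1,0],[0,-15,0,0],[4,0,0,0],[0,0,0,0],[0,0,0,0]]}}

```text
clock: 18.13
position: [660.5, -39.4, 169.1]
ee_rot: [-0.615, 0.348, 0.618, 0.346]
contact_force: [0.4, 0.1, -0.3]
gripper_width: 48.9
```

```bash
sed -i 's/^AX=.*/AX=np.array([584.9,89.3])/' h.py; python3 - <<'E'
from h import *
s=arm.read_state(); print(s['position'],s['contact_force'],s['gripper_width'],s['clock']); A=R.from_quat(s['ee_rot']).as_matrix()
tgt=np.r_[AX+150*np.array([.5195,-.8545]),172.6]; print('to go (tool)',A.T@(tgt-s['position'])); rep(); knob()
w=arm.get_image('wrist')[:,:,::-1]; sd=arm.get_image('side')[190:265,300:400,::-1]
cv2.imwrite('pics/w8.png',np.vstack([cv2.resize(sd,(400,300),interpolation=3),cv2.resize(w[180:480,120:520],(400,300))]))
E
```

```text
[660.465128   -39.38096493 169.10613505] [ 0.38722377  0.08852131 -0.2572256 ] 48.947652347347635 18.1333
to go (tool) [-3.50553511 -2.26409207 -0.78562038]
phi(y) -148.7 r,t 2.3 149.2 Frad,Fpush -0.4 -0.1 z 169.1 18.1333
knob 305.06501547987614 219.93188854489165 row [32, 35, 41, 52, 97, 143, 153, 140, 154, 192, 217, 223] [35, 37, 42, 42, 59, 98, 128, 134, 154, 191, 216, 224]
```

View pics/w8.png

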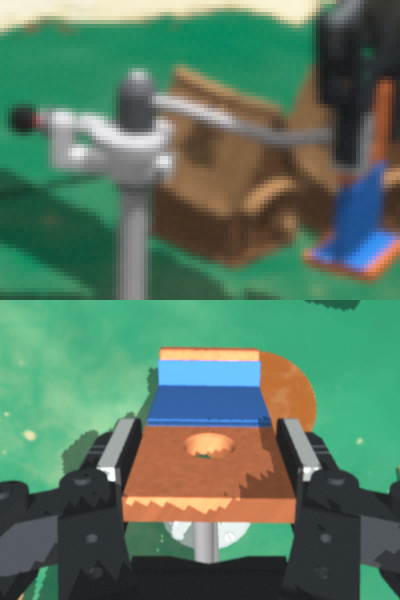

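Side crop: the tile is just outside the hook tip, about level with it. Wrist: the bar behind the tile lies about 3 px left of the hole column, agreeing with my computed −y correction. I'll correct and thread.

Request:
{"api": "drive_tool", "payload": {"motion": [[-3,-1.7,0,0],[0,0,6,0],[0,0,6,0],[0,0,5,0],[0,0,3,0],[0,0,0,0]]}}

```text
clock: 18.78
position: [652.8, -20.2, 174.6]
ee_rot: [-0.617, 0.346, 0.617, 0.346]
contact_force: [-0.0, -0.2, -0.9]
gripper_width: 48.6
```

```bash
python3 - <<'E'
from h import *
rep()
E
```

```text
phi(y) -148.6 r,t -1.0 128.8 Frad,Fpush 0.1 -0.2 z 174.6 18.7833
```

Request:
{"api": "drive_tool", "payload": {"motion": [[2,0.4,3,0],[2,0.4,3,0],[1.5,0,4,0],[0,0,0,0]]}}

```text
clock: 19.12
position: [646.7, -12.4, 168.1]
ee_rot: [-0.616, 0.347, 0.617, 0.346]
contact_force: [-1.0, -0.6, -1.2]
gripper_width: 49.1
```

```bash
python3 - <<'E'
from h import *
rep(); print(arm.read_state()['contact_force'])
E
```

```text
phi(y) -148.7 r,t 0.1 119.0 Frad,Fpush 1.1 0.0 z 168.1 19.1167
[-0.9712923  -0.56492532 -1.16314282]
```

Request:
{"api": "drive_tool", "payload": {"motion": [[1.5,0,4,0],[1.4,0,4,0],[1.4,0,4,0],[1.2,0,4,0],[0.5,0,4,0],[0,0,4,0],[0,0,0,0],[0,0,0,0]]}}

```text
clock: 19.78
position: [634.9, 7.9, 163.0]
ee_rot: [0.617, -0.346, -0.616, -0.346]
contact_force: [0.2, 0.1, -0.4]
gripper_width: 49.2
```

```bash
python3 - <<'E'
from h import *
rep(); print(arm.read_state()['contact_force']); knob()
E
```

```text
phi(y) -148.7 r,t -0.4 95.5 Frad,Fpush -0.2 -0.0 z 163.0 19.7833
[ 0.18967162  0.07086799 -0.4483343 ]
knob 305.0801282051282 219.96153846153845 row [33, 35, 42, 54, 98, 144, 154, 140, 154, 193, 218, 224] [36, 37, 42, 43, 60, 98, 128, 135, 154, 193, 217, 225]
```

Request:
{"api": "drive_tool", "payload": {"motion": [[1.5,0,0,0],[1.5,0,0,0],[1,0,0,0],[0,0,0,0]]}}

```text
clock: 20.17
position: [634.7, 7.4, 158.3]
ee_rot: [-0.616, 0.347, 0.617, 0.346]
contact_force: [-0.3, -0.4, -1.2]
gripper_width: 49.2
```

Request:
{"api": "drive_tool", "payload": {"motion": [[0.5,0,0,0],[0.5,0,0,0],[0,0,0,0]]}}

```text
clock: 20.42
position: [635.0, 7.5, 157.9]
ee_rot: [0.616, -0.347, -0.616, -0.346]
contact_force: [0.5, 0.8, -0.2]
gripper_width: 49.2
```

Request:
{"api": "drive_tool", "payload": {"motion": [[0.5,0,0,0],[0.5,0,0,0],[0,0,0,0],[0,0,0,0]]}}

```text
clock: 20.75
position: [635.1, 7.5, 157.6]
ee_rot: [0.617, -0.346, -0.616, -0.347]
contact_force: [-1.6, -0.0, 3.7]
gripper_width: 49.5
```

Contact at about 4 N on the bar. I'll ease off slightly and release.

Request:
{"api": "drive_tool", "payload": {"motion": [[-0.3,0,0,0],[0,0,0,0]]}}

```text
clock: 20.92
position: [635.1, 7.5, 157.6]
ee_rot: [0.617, -0.346, -0.616, -0.347]
contact_force: [-0.5, -1.3, 2.9]
gripper_width: 49.0
```

Request:
{"api": "drive_tool", "payload": {"motion": [[0,0,0,0],[0,0,0,0],[0,0,0,0],[0,0,0,0],[0,0,0,0]], "grip": 72}}

```text
clock: 21.33
position: [634.8, 7.7, 156.8]
ee_rot: [-0.616, 0.347, 0.617, 0.346]
contact_force: [0.4, -0.8, -0.3]
gripper_width: 71.9
```

```bash
python3 - <<'E'
from h import *
rep(); print(arm.read_state()['contact_force'],arm.read_state()['gripper_width']); knob()
E
```

```text
phi(y) -148.7 r,t -0.2 95.7 Frad,Fpush 0.1 -0.9 z 156.8 21.3333
[ 0.39703516 -0.83498489 -0.29493061] 71.85987674162129
knob 305.0891719745223 219.96178343949043 row [35, 37, 39, 55, 99, 144, 152, 141, 153, 193, 218, 225] [37, 38, 40, 44, 61, 100, 127, 134, 152, 192, 217, 225]
```

Retreat slowly straight up, then away toward the base.

Request:
{"api": "drive_tool", "payload": {"motion": [[-4,0,0,0],[-8,0,0,0],[-12,0,0,0],[-20,0,0,0],[-25,0,0,0],[-25,0,0,0],[-25,0,0,0],[0,0,0,0]]}}

```text
clock: 22.05
position: [637.6, 7.4, 283.8]
ee_rot: [0.62, -0.344, -0.613, -0.349]
contact_force: [0.3, -0.1, 1.4]
gripper_width: 71.8
```

Request:
{"api": "drive_tool", "payload": {"motion": [[0,25,0,0],[0,30,0,0],[0,30,0,0],[0,30,0,0],[0,30,0,0],[0,20,0,0],[0,0,0,0],[0,0,0,0],[0,0,0,0],[0,0,0,0]]}}

```text
clock: 22.88
position: [494.8, -77.8, 276.3]
ee_rot: [0.617, -0.346, -0.616, -0.346]
contact_force: [0.5, -0.4, 0.1]
gripper_width: 72.2
```

```bash
python3 - <<'E'
from h import *
s=arm.read_state(); print(s['position'],s['contact_force'],s['clock']); sband(); knob()
sd=arm.get_image('side')[:,:,::-1]; tp=arm.get_image('top')[:,:,::-1]
cv2.imwrite('pics/f.png',np.hstack([cv2.resize(sd[190:340,280:430],(400,400),interpolation=3),cv2.resize(tp[150:300,265:415],(400,400),interpolation=3)]))
# check saucer unmoved in side view
a=cv2.imread('pics/side0.png')
for im in(a,sd):
    h=cv2.cvtColor(np.ascontiguousarray(im),40); m=cv2.inRange(h,(5,180,80),(15,255,220))[278:302,338:385]; print('saucer',np.argwhere(m).mean(0)[::-1]+[338,278],m.sum()//255)
    m=cv2.inRange(h,(20,180,100),(32,255,255))[260:330,280:325]; print('ytile',np.argwhere(m).mean(0))
E
```

```text
[494.79134716 -77.76941368 276.29624337] [ 0.46760537 -0.39140029  0.05664282] 22.8833
side red 50 8 [309.125 219.875]
knob 305.0794701986755 219.94039735099338 row [34, 36, 42, 54, 99, 146, 156, 143, 156, 195, 220, 226] [37, 38, 41, 44, 61, 100, 129, 136, 156, 194, 219, 226]
saucer [359.27052239 289.70895522] 536
ytile [40.92736486 22.46959459]
saucer [358.72727273 289.46345811] 561
ytile [40.66284779 22.36988543]
```

View pics/f.png

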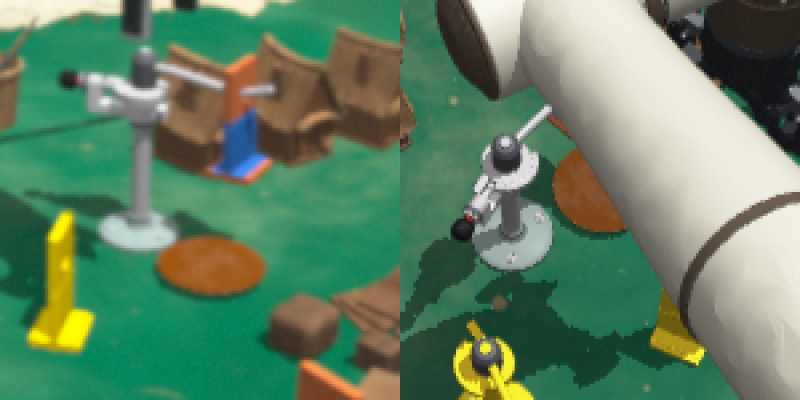

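Final view: the tile hangs on the hook and the other objects look unmoved. A sliver of red remains, so I'll check the plunger travel quantitatively in the top view before handing in.

```bash
python3 - <<'E'
from h import *
a0=cv2.imread('pics/top0.png')[:,:,::-1].astype(float); a1=arm.get_image('top').astype(float)
t=cam('top')
yy,xx=np.mgrid[215:248,275:305]
for a in(a0,a1):
    q=a[215:248,275:305]; w=np.clip(45-q.max(2),0,None)*(xx<292); k=np.array([(xx*w).sum(),(yy*w).sum()])/w.sum()
    d=np.clip(q[...,0]-np.maximum(q[...,1],q[...,2])-np.abs(q[...,1]-q[...,2])-20,0,None); r=np.array([(xx*d).sum(),(yy*d).sum()])/d.sum()
    K=onz(t,k,153)[:2]; Rr=onz(t,r,153)[:2]
    print('knob px',k.round(2),'from axis',np.linalg.norm(K-AX).round(2),'red px',r.round(2),'sum',d.sum().round(),'max',d.max(),np.linalg.norm(Rr-AX).round(2))
# side: mm per px along plunger axis
sd=cam('side'); u=(K-AX)/np.linalg.norm(K-AX); p=lambda r:proj(sd,np.r_[AX+r*u,153]); print('side px per mm',(p(80)-p(70))/10,'knob heading',np.degrees(np.arctan2(u[1],u[0])))
E
```

```text
knob px [287.21 237.99] from axis 84.24 red px [290.2  232.43] sum 667.0 max 154.0 68.81
knob px [287.63 236.77] from axis 81.14 red px [290.55 231.4 ] sum 334.0 max 127.0 66.17
side px per mm [-0.37184318 -0.05294323] knob heading 132.8079822684461
```

```bash
python3 -c "
from bench import arm
print(arm.job_done(), arm.read_state()['clock'])"
```

```text
the job is handed in; nothing more can be done
the job is handed in; nothing more can be done
```

I swung the hook round with the closed fingers, stopped when the plunger dropped, hung the blue tile on it, backed the arm away and handed the job in at about 23 s. The hand-in gave no verdict.

**Hook:** It turned about 100° to the catch. The push force then fell to near zero and never reached more than about 6 N. The hook was not driven onto its stop.

**Tile:** I gripped it by its edges and threaded its hole over the tip. It was lowered onto the low part of the hook with about 4 N, then released. The last side view shows it hanging there.

**Plunger check:** The knob moved in by about 3.1 mm in the top view and 3.7 mm in the side view. That matches the full 3.5 mm travel, and it held steady to the end.

**Other things:** The saucer and yellow tile positions agree with the first picture to within 1 px. I did not measure the green tile or the beaker again at the end.

**Unresolved:** A narrow sliver of red still shows beside the knob, about half its earlier width. My reading of the wrist pictures gave only 2 to 2.6 mm of drop. I took the plunger as fully dropped from the two fixed cameras and the force, and did not confirm it by pushing on to the stop.

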